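Release a clay head study and show it to the camera

TASK

Knock the brass release peg of the modelling stand fully down with the wooden mallet, not with the fingers, so that the bolt draws back off the clay head's plinth, and lay the mallet back down on the bench without dropping it. Then lift the little clay head out of the stand and hold it up to the camera: upright, its face turned squarely to the lens, the tip of its nose level with the lens and straight in front of it, 15 cm away. Finish while still holding it there, steady in the air; keep the head upright all along and leave the flask, the bowl and the brush where they are.

Things in the scene. Friction and masses are not known exactly. Their poses are not given: they have to be found in the camera images.
- bust: Small fired clay portrait head on a square plinth, grey-brown, one piece, about 0.35 kg, 120 mm tall. Origin: centre of the plinth's underside; z up, x out of the face, y to its left ear. Plinth 70 x 70 x 16 mm. Head from z = 46 to 120 mm, 49 mm wide, x from -38 (back) to 42 mm (nose). It sits loose in the stand's nest, its plinth held down by the bolt until the peg is driven.
- bust_ears (a point): Middle between the two ears, at (-4, 0, 84) mm in the head's frame, same axes. The ears are flat discs 24 mm in diameter, square to y, 54 mm apart outside to outside: the place to grip the head from above.
- bust_nose (a point): Tip of the nose of the clay head, at (42, 0, 78) mm in the head's frame.
- stand: Modelling stand, fixed: plywood board 150 (x) x 220 (y) x 18 mm, z up. Origin on the bench, 10 mm from the board's centre to -y. Nest around (0, -50) mm: 6 mm high lips, 2 mm clearance. Grey housing 46 mm square, top 60 mm above the bench, at (0, 85) mm, brass peg on it. Flat steel bolt from the housing reaches 9 mm over the plinth's +y edge, its top 42 mm above the bench; driving the peg draws it back.
- peg_top (a point): Centre of the top of the brass release peg (round button 24 mm in diameter), 88 mm above the bench when up, 74 mm when fully down.
- peg (a joint): How far the release peg has been driven down, in m: 0 up, 0.014 fully down (stop). It is sprung and stiff: about 6 N to start it, 8 N at the bottom; it then stays down. Fully down draws the bolt back by 21 mm.
- mallet: Wooden mallet, about 0.28 kg, standing on one striking face on the bench, handle level. Origin: centre of the head block, 40 mm above the bench; z up, handle to -x. Head 56 (x) x 50 (y) x 80 (z) mm, striking faces at z = +40 and -40 mm. Handle 20 mm wide, 24 mm tall, x from -28 to -152 mm, its axis at y = z = 0. Grip it from above at about x = -60 mm; centre of mass at about x = -15 mm.
- camera_lens (a point): Front centre of the lens of the black camera on its fixed column stand; x is the viewing direction (level, out of the lens), z up. Its height differs from time to time, 190 to 250 mm above the bench. Camera body 96 mm wide, 60 mm tall, from 28 mm behind this point; column 80 mm behind it, top 314 mm above the bench.
- camera_focus (a point): The point on the lens axis 150 mm in front of the lens, same axes as the lens: here the nose belongs.
- flask: Bystander: blue flask, 66 mm in diameter, 150 mm tall, loose; origin at the centre of its underside.
- bowl: Bystander: terracotta bowl, 90 mm in diameter, 45 mm tall, loose; origin at the centre of its underside.
- brush: Bystander: brush lying on the bench, loose, about 200 mm long; origin at its underside, x along it.
Not all that is in view belongs to the job. There is more than one size of the mallet; the job needs the smallest.

How it is judged:
On the way, in this order (a step that is already met when the one before it is completed fails the run):
1. the release peg is driven fully down by the mallet (value of joint peg above 0.012 m and contact force between mallet and peg above 0.5 N).
2. the mallet, still in the fingers, is lowered to the bench (height (world z) of mallet below 0.06 m and contact force between the fingers and mallet above 0.5 N), for 0.05 s.
3. the mallet is let go and lies at rest on the bench (height (world z) of mallet between 0 and 0.06 m and contact force between the fingers and mallet below 0.1 N and linear speed of mallet below 0.03 m/s), for 0.2 s.
4. the clay head is lifted clear of the stand (z of bust in the frame of stand above 0.05 m), for 0.1 s.
At the end, for the whole second after the job is handed in: The fingers hold the clay head still in the air, touching nothing else: nose within 25 mm of the point 150 mm in front of the lens, upright within 0.15 rad, face towards the lens within 0.18 rad. The peg is down (over 12 of 14 mm) and the mallet lies at rest on the bench (distance between bust_nose and camera_focus below 0.025 m and angle between bust's own z axis and vertical below 0.15 rad and angle between the x axis of bust and the x axis of camera_lens, either way round below 0.18 rad and x of bust in the frame of camera_lens above 0.16 m and height (world z) of bust above 0.07 m and linear speed of bust below 0.02 m/s and contact force between the fingers and bust above 1 N and contact force between bust and stand below 0.1 N and contact force between bust and mallet below 0.1 N and value of joint peg above 0.012 m and height (world z) of mallet between 0 and 0.06 m and linear speed of mallet below 0.03 m/s); the arm keeps its last pose, push and grip.
It fails at once if the fingers push the release peg (contact force between the fingers and peg above 1 N).
It fails at once if the clay head is tipped by more than 0.5 rad (angle between bust's own z axis and vertical above 0.5 rad).
It fails at once if the flask is moved by more than 30 mm (distance of flask from where it was at the start of the episode above 0.03 m).
It fails at once if the bowl is moved by more than 30 mm (distance of bowl from where it was at the start of the episode above 0.03 m).
It fails at once if the brush is moved by more than 30 mm (distance of brush from where it was at the start of the episode above 0.03 m).
It also fails if it takes over 48 s, if anything falls off the work surface, if the arm or the gripper's body presses on something with over 40 N, if the wrist force passes 120 N, or if a joint passes its speed limit or range.

ROBOT

A 6-joint arm with a two-finger parallel gripper is mounted at the origin on the work surface. World frame = base frame: x ahead of the robot, y to its left, z up, the work surface at z = 0. Lengths are in m, angles in rad, forces in N, time in s.
With the tool pointing down it reaches from about 0.35 to 0.975 m from the base axis. Payload 7.1 kg.
Tool frame: the origin (TCP) lies midway between the tips of the shut fingers; the grasp point (between the pads) lies 19 mm behind it; z points along the fingers, y is the direction in which the jaws open and shut (so a half turn about z gives the same grasp; the last joint's range is limited). The gripper opens to 88 mm and grips with 3 to 60 N. Pads are 20 mm wide; open, the fingers measure 115 mm over their backs; the gripper's body (75 mm by 178 mm) begins 61 mm behind the grasp point.
Start: joints at [-1.317, 0.423, 1.63, -0, 1.089, -0.019], TCP at [0.168, -0.602, 0.223] pointing down, gripper open.
Joint ranges: [-3, 3], [-0.9, 2.11], [0.09, 2.58], [-1.31, 4.45], [0.11, 2.69], [-2.54, 2.54]. Speed limits (rad/s): [2.39, 2.39, 3.01, 3.14, 3.14, 3.14].

INTERFACE

Orientations are given as a 3x3 rotation matrix whose columns are the frame's x, y, z axes.
In Python, from rig import status, cams, order gives the robot as it stands. The module is installed in compiled form; this text tells all that it offers.
- The arm moves only by the tool servo_tool, never from a script. Its argument "deltas" is a list of rows, each an object of numbers: "x", "y", "z": the shift along the tool's x, y, z in m; "wx", "wy", "wz": the turn, a rotation vector about the tool's x, y, z in degrees; "jaw": the opening in per cent of the stroke, from 0 (shut) to 100 (fully open). A call has 1 to 20 rows; each row shifts and turns the pose as measured when the row begins, along the tool's axes as they then stand; what a row does not reach is not made up. A row lasts 1/12 s, in which the tool goes at most 41.7 mm and 7.16 degrees, less where a joint would pass 70% of its speed; a pose out of reach is approached as far as the arm can. A call is refused whole if a number of a shift passes 0.0417 or a number of a turn 7.16, either way. A call with a gripper value outside its range is refused whole. The fingers move at their own pace and stop on an object; the grip force is fixed at half the most. Time passes only in rows, so rows that do not move let the fingers close. It gives the time, the measured TCP pose, the force and the opening at its end, in the units of the state.
- status.read_state(): the state, without advancing time (a new reading comes with each control period).
- cams.grab_frame(name): name is "side" or "top"; returns the picture (400x640x3 uint8, red, green, blue); there is no depth.
- cams.calibration(name): a dict with "mtx" (3x3 intrinsics, pixels), "rvec" (rotation vector, rad) and "tvec" (3), from world to camera coordinates, as OpenCV has them. Camera axes: x right, y down, z forward; pixel columns grow to the right and rows downward; lengths in m; the calibration is good to about 2 mm. A picture is of the moment at which its call begins. calibration takes no time and is no camera call.
- order.finish_job(): hands the job in, once; it reports no verdict.
The state is a dict: "t": time; "joint_positions": joint angles; "dq": joint speeds; "tau": joint torques, N m; "position": TCP position; "tcp_rot": TCP orientation; "wrist_force": force on the tool from outside, world axes, zero at the start; "wrist_torque": the same for the moment, N m; "finger_gap": finger opening in m.
Only numpy, scipy, OpenCV 4.12 (cv2) and the standard library are available. Lean on these libraries where they do the work, as an engineer would, in place of code of your own. Each camera call takes 0.05 s, during which the arm holds its last target. There are 200 camera calls.

## Working session

There is one attempt and no reset: what is moved stays moved. The work goes in short steps, Python scripts to look and compute and a tool call to move; the robot and the scene stay as the last step left them, time stands still between calls to the robot, and variables do not carry over. Pictures are saved under pics/ and viewed, about 8 in all and at most 12, crops included, and the job is handed in when it is done.

Besides the shell and the picture viewer there is one more tool, called after "Call:" by a JSON object that holds its "name" and its "arguments". servo_tool: Moves the arm, as the interface text tells. Its arguments: {"type":"object","properties":{"deltas":{"type":"array"}},"required":["deltas"]}

```bash
mkdir -p pics; cat > h.py <<'E'
import numpy as np, cv2
from rig import status, cams, order
def cal(n):
    c=cams.calibration(n); K=np.array(c['mtx'],float); R=cv2.Rodrigues(np.array(c['rvec'],float))[0]; t=np.array(c['tvec'],float).ravel(); return K,R,t
def ray(n,u,v):
    K,R,t=cal(n); return -R.T@t, R.T@np.linalg.solve(K,[u,v,1.])
def onz(n,u,v,z):
    o,d=ray(n,u,v); return o+d*(z-o[2])/d[2]
def proj(n,P):
    K,R,t=cal(n); p=K@(R@np.array(P,float)+t); return p[:2]/p[2]
def tri(uv1,uv2):
    o1,d1=ray('top',*uv1);o2,d2=ray('side',*uv2)
    d1/=np.linalg.norm(d1);d2/=np.linalg.norm(d2)
    s=np.linalg.lstsq(np.c_[d1,-d2],o2-o1,rcond=None)[0]
    a=o1+s[0]*d1;b=o2+s[1]*d2
    return (a+b)/2,np.linalg.norm(a-b)
def save(n,f):
    im=cams.grab_frame(n); cv2.imwrite(f,im[:,:,::-1]); return im
E
python3 - <<'E'
from h import *
np.set_printoptions(precision=3,suppress=True)
for n in('top','side'):
    save(n,f'pics/{n}0.png'); K,R,t=cal(n); print(n,K.tolist(),'pos',-R.T@t,R.tolist())
print(status.read_state())
E
```

```text
top [[399.98193693043163, 0.0, 314.53703021201983], [0.0, 399.98193693043163, 198.37156852496605], [0.0, 0.0, 1.0]] pos [0.351 0.194 1.356] [[0.02894967973408813, -0.9994887058693305, 0.013573609797846706], [-0.9895850068056702, -0.03057314019309998, -0.14066555159012545], [0.14100861799448605, -0.009360018076026641, -0.989964120416948]]
side [[399.1036207653302, 0.0, 322.59263260360206], [0.0, 399.1036207653302, 195.91224636374204], [0.0, 0.0, 1.0]] pos [0.092 1.205 0.871] [[-0.9202485131683893, -0.39133284652006356, 0.001130153030858505], [-0.21292415899769462, 0.49827988897070086, -0.8404644280173136], [0.3283382044881364, -0.7736767771374878, -0.5418655442004563]]
{'t': 0.1, 'joint_positions': array([-1.317,  0.424,  1.631, -0.   ,  1.089, -0.019]), 'dq': array([-0.   , -0.002, -0.002, -0.   , -0.003,  0.   ]), 'tau': array([ -0.002, -54.561, -27.432,   0.064,   0.019,  -0.   ]), 'position': array([ 0.168, -0.601,  0.222]), 'tcp_rot': array([[ 0.963,  0.269, -0.   ],
       [ 0.269, -0.963,  0.001],
       [ 0.   , -0.001, -1.   ]]), 'wrist_force': array([ 0.108, -0.096, -0.686]), 'wrist_torque': array([-0.002,  0.022, -0.027]), 'finger_gap': 0.08782970000512737}
```

View pics/top0.png

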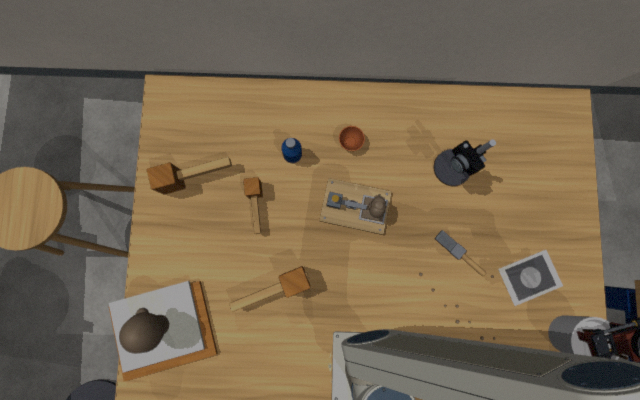

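View pics/side0.png

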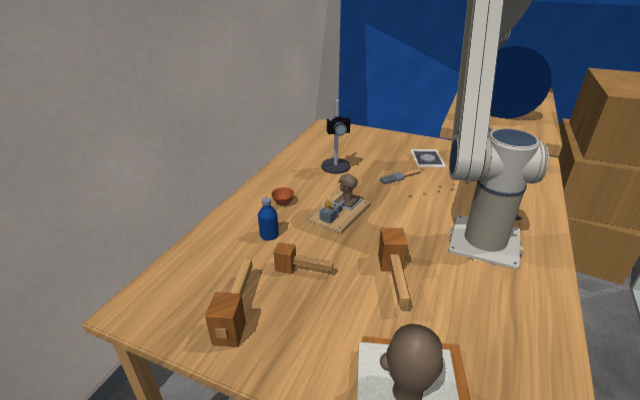

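Candidates for the mallet, by top pixel: large block at (166,178), medium at (295,282), small at (252,187). The small one is in the side view at (285,258). For the clay head, the real one is in the stand at (377,206); the large head at (145,332) on a board is a decoy. I'll check the choices in close crops.

```bash
python3 - <<'E'
import cv2
a=cv2.imread('pics/top0.png')[120:260,230:510]; b=cv2.imread('pics/side0.png')[90:290,240:420]
cv2.imwrite('pics/c1.png',cv2.resize(a,None,fx=2.8,fy=2.8,interpolation=cv2.INTER_CUBIC))
cv2.imwrite('pics/c2.png',cv2.resize(b,None,fx=3,fy=3,interpolation=cv2.INTER_CUBIC))
E
```

```text
(no output)
```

View pics/c1.png

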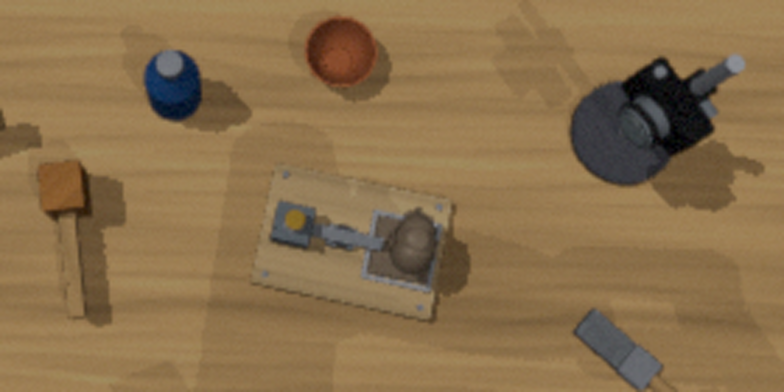

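View pics/c2.png

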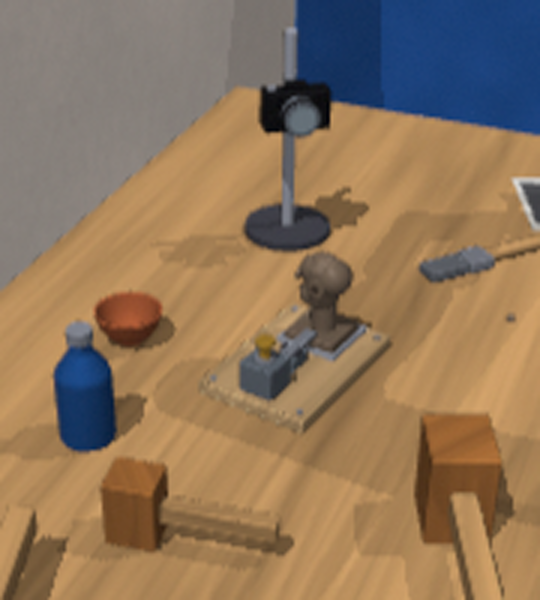

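The top crop shows the small mallet's head at top pixel (252,187), with its handle running to (257,232). It also shows the brass peg at (334,198), the bust head at (377,206) with the nose upwards (about +x), and the lens near (458,166) facing lower left. In the side crop the lens is at about (340,129). Next I measure with masks.

```bash
python3 - <<'E'
from h import *
np.set_printoptions(precision=3,suppress=True)
T=cv2.imread('pics/top0.png');S=cv2.imread('pics/side0.png')
hT=cv2.cvtColor(T,cv2.COLOR_BGR2HSV).astype(int);hS=cv2.cvtColor(S,cv2.COLOR_BGR2HSV).astype(int)
def q(cu,cv_): return hT[int(120+cv_/2.8),int(230+cu/2.8)]
for n,p in dict(headtop=(60,182),headside=(62,208),handle=(70,260),bench=(20,300),peg=(295,219),housing=(293,240),bust=(410,240),plinth=(380,265),board=(330,285),lens=(632,126),disc=(600,130),body=(690,120)).items(): print(n,q(*p))
def qs(cu,cv_): return hS[int(90+cv_/3),int(240+cu/3)]
for n,p in dict(headtop=(135,470),headL=(120,505),headR=(150,515),handle=(220,515),handle2=(220,530),peg=(264,348),housing=(258,375),bust=(330,270),lens=(300,118),body=(270,105)).items(): print('S',n,qs(*p))
E
```

```text
headtop [ 15 167 130]
headside [ 14 174 107]
handle [ 17 122 140]
bench [ 18 118 147]
peg [ 21 180 133]
housing [104  36  92]
bust [ 17  59 117]
plinth [17 74 97]
board [ 18 104 145]
lens [99 26 69]
disc [109  43  65]
body [ 93 133  23]
S headtop [ 14 173 153]
S headL [ 14 172 111]
S headR [ 14 169 113]
S handle [ 16 128 164]
S handle2 [ 16 125 133]
S peg [ 20 188 111]
S housing [106  38  88]
S bust [ 13  60 136]
S lens [103  38 120]
S body [120  32  16]
```

```bash
python3 - <<'E'
from h import *
np.set_printoptions(precision=3,suppress=True)
I={n:cv2.cvtColor(cv2.imread(f'pics/{n}0.png'),cv2.COLOR_BGR2HSV).astype(int) for n in('top','side')}
def m(n,win,f):
    u0,u1,v0,v1=win;h=I[n][v0:v1,u0:u1];k=f(h[...,0],h[...,1],h[...,2]).astype(np.uint8)
    c=max(cv2.findContours(k,0,cv2.CHAIN_APPROX_NONE)[0],key=cv2.contourArea)
    msk=np.zeros_like(k);cv2.drawContours(msk,[c],-1,1,-1);ys,xs=np.nonzero(msk*k)
    r=cv2.minAreaRect(c+np.array([u0,v0]));return np.array([xs.mean()+u0,ys.mean()+v0]),r,len(xs),c+np.array([u0,v0])
# mallet heads
for nm,w in dict(small=(238,268,172,206),big=(140,190,155,200),med=(272,318,260,305)).items():
    c,r,a,ct=m('top',w,lambda h,s,v:(s>148)&(h<18)&(v>60)); print(nm,c,r,a)
c,r,a,ct=m('top',(238,268,172,206),lambda h,s,v:(s>148)&(h<18)&(v>118)); print('smalltop',c,r,a)
for p in cv2.boxPoints(r): print('  corner',onz('top',*p,.08)[:2])
print(onz('top',*c,.08))
h=I['top'][178:236,240:268]; print('V rows handle'); 
for y in range(176,236,6): print(y,I['top'][y,240:268,2])
c,r,a,ct=m('side',(270,300,240,278),lambda h,s,v:(s>148)&(h<18)&(v>135)); print('side malletop',c,r,a,onz('side',*c,.08))
ct_,_,_,_=m('top',(326,344,190,206),lambda h,s,v:(s>145)); cs_,_,a,_=m('side',(320,336,196,214),lambda h,s,v:(s>150)&(h>17)); print('peg',ct_,cs_,a,onz('top',*ct_,.088),onz('side',*cs_,.08))
for n,w in dict(top=(322,350,185,212),side=(316,340,205,225)).items():
    c,r,a,ct=m(n,w,lambda h,s,v:(s<75)&(h>90)); print('housing',n,c,r,a,onz(n,*c,.06))
c,r,a,ct=m('top',(355,395,188,225),lambda h,s,v:(s<68)&(h<30)&(v>70)); print('bust',c,r,a,onz('top',*c,.1))
c,r,a,ct=m('side',(335,362,170,190),lambda h,s,v:(s<80)&(h<30)); print('bust side',c,r,a,onz('side',*c,.1))
E
python3 - <<'E'
import cv2
a=cv2.imread('pics/top0.png')[140:190,430:500]; b=cv2.imread('pics/side0.png')[95:175,310:370]
c=cv2.imread('pics/top0.png')[175:240,315:395]
A=cv2.resize(a,(560,400),interpolation=cv2.INTER_NEAREST);B=cv2.resize(b,(240,320),interpolation=cv2.INTER_NEAREST)
import numpy as np
o=np.zeros((600,800,3),np.uint8);o[:280,:392]=cv2.resize(a,(392,280),interpolation=2);o[:480,400:760]=cv2.resize(b,(360,480),interpolation=2);o[290:290+293,:360]=cv2.resize(c,(360,293),interpolation=2)
cv2.imwrite('pics/c3.png',o)
E
```

```text
small [251.582 186.469] ((251.5, 187.0), (18.0, 15.0), 90.0) 273
big [160.736 175.824] ((160.94119262695312, 176.26470947265625), (22.79834747314453, 24.98116683959961), 75.96376037597656) 550
med [294.176 281.594] ((294.32763671875, 281.5689697265625), (23.58330726623535, 27.29721450805664), 68.19859313964844) 625
smalltop [250.952 185.749] ((251.0, 186.0), (16.0, 14.0), 90.0) 231
  corner [0.593 0.412]
  corner [0.594 0.367]
  corner [0.542 0.364]
  corner [0.54  0.409]
[0.568 0.388 0.08 ]
V rows handle
176 [147 146 146 148 146 146 144 149 146 148 146 148 147 144 144 144 146 145
 154 158 159 157 161 159 158 161 159 162]
182 [137 131 133 114 129 130 127 129 131 133 134 131 132 132 132 135 135 135
 122  62  53  88 110 137 139 141 143 143]
188 [146 143 136 132 130 130 130 133 134 138 140 139 138 143 138 136 131 126
 125  84  49  52  97 106 107 108 108 107]
194 [154 153 154 153 135 137 133 135 128 123 117 107 107  97  85  77  70  64
  66  60  50  51  68 101 104 111 107 108]
200 [150 151 150 151 148 150 150 150 148 137 131 130 138 140 145 145 140  82
 100  98 103 103 107  99 100 103 104
[... 631 characters left out ...]
] ((283.79412841796875, 248.3235321044922), (18.190170288085938, 11.399173736572266), 14.03624439239502) 180 [0.564 0.392 0.08 ]
peg [335.088 197.971] [327.839 204.484] 31 [0.535 0.116 0.088] [0.532 0.119 0.08 ]
housing top [337.138 201.441] ((338.83782958984375, 200.4729766845703), (22.193862915039062, 13.1519193649292), 9.462322235107422) 145 [0.528 0.107 0.06 ]
housing side [329.232 213.451] ((329.5, 213.5), (17.0, 19.0), 90.0) 233 [0.517 0.142 0.06 ]
bust [368.035 217.706] ((371.3826599121094, 216.03970336914062), (25.661500930786133, 11.046341896057129), 12.264774322509766) 85 [0.474 0.011 0.1  ]
bust side [347.601 182.118] ((347.5, 182.0), (14.0, 17.0), 90.0) 203 [ 0.51  -0.022  0.1  ]
```

View pics/c3.png

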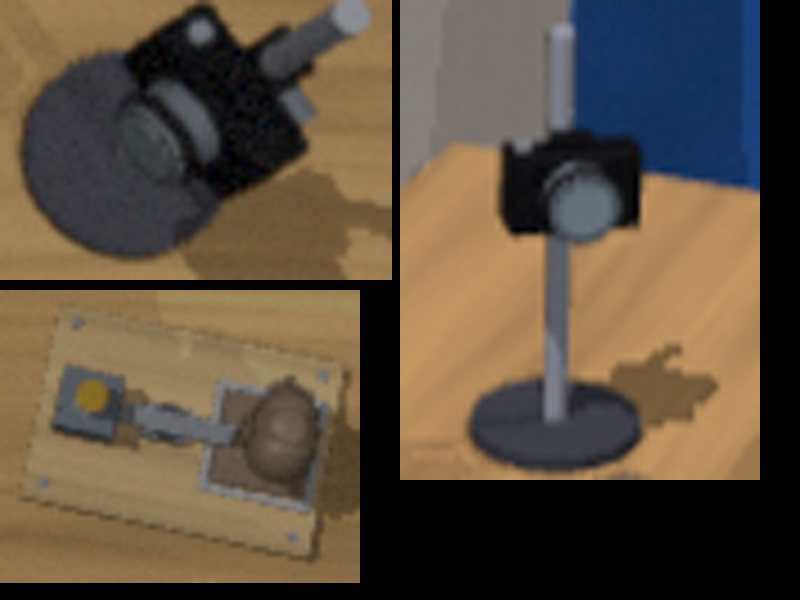

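```bash
python3 - <<'E'
from h import *
np.set_printoptions(precision=4,suppress=True)
a=onz('top',253.7,206,.052);b=onz('top',256.3,230,.052);d=a-b;print('handle',a,b,'yaw',np.degrees(np.arctan2(d[1],d[0])))
for r,u in((200,256.5),(230,259.6)): print('right edge',onz('top',u,r,.04))
print('handle end',onz('top',256.8,232.7,.052))
L,e=tri((457.1,166.2),(340.5,129.5));print('lens',L,e)
C,e=tri((492.5,142.7),(337,100));print('coltop',C,e,onz('top',492.5,142.7,.314),onz('side',337,100,.314))
print('colbase side',onz('side',335.8,164.2,.012))
cc=onz('top',492.5,142.7,.314); f=L-cc; print('lens dir',f,np.linalg.norm(f[:2]),np.degrees(np.arctan2(f[1],f[0])))
B=[onz('top',*p,.018)[:2] for p in((328.8,179),(391.2,192.3),(384.3,234.6),(319.9,221))];B=np.array(B);print(B,np.linalg.norm(np.roll(B,-1,0)-B,axis=1))
c=B.mean(0);y=(B[0]+B[3]-B[1]-B[2]);x=(B[0]+B[1]-B[2]-B[3])
print('centre',c,'yaw',np.degrees(np.arctan2(y[1],y[0]))-90,np.degrees(np.arctan2(x[1],x[0])))
yaw=np.mean([np.arctan2(y[1],y[0])-np.pi/2,np.arctan2(x[1],x[0])]);R=np.array([[np.cos(yaw),-np.sin(yaw)],[np.sin(yaw),np.cos(yaw)]])
o=c-R@[0,.01];print('origin',o,'peg',o+R@[0,.085],'bust',o+R@[0,-.05],'ears',o+R@[-.004,-.05])
P=np.r_[o+R@[0,.085],.088];print('peg proj',proj('top',P),proj('side',P),'pegtri',tri((335.1,198),(327.8,203)))
for X in((42,0,78),(-4,27,84),(-4,-27,84),(0,0,120)): 
    W=np.r_[o+R@[X[0]/1e3,-.05+X[1]/1e3],.018+X[2]/1e3];u=proj('top',W);s=proj('side',W);print(X,u,(u-[315,175])*4.5+[0,290],s,(s-[240,90])*3)
E
```

```text
handle [0.5058 0.3799 0.052 ] [0.4276 0.3675 0.052 ] yaw 8.993611289763818
right edge [0.5275 0.3734 0.04  ]
right edge [0.4286 0.3583 0.04  ]
handle end [0.4189 0.3655 0.052 ]
lens [ 0.6229 -0.2341  0.2097] 0.0008033019795629777
coltop [ 0.666  -0.295   0.3097] 0.0038590259911366154 [ 0.6666 -0.2925  0.314 ] [ 0.6596 -0.2835  0.314 ]
colbase side [ 0.6612 -0.2898  0.012 ]
lens dir [-0.0437  0.0585 -0.1043] 0.07299477543876216 126.76367232119746
[[ 0.6102  0.1344]
 [ 0.5709 -0.0787]
 [ 0.4269 -0.0558]
 [ 0.466   0.1608]] [0.2166 0.1458 0.2201 0.1466]
centre [0.5185 0.0402] yaw -10.330208112022305 -9.704073154733573
origin [0.5168 0.0303] peg [0.5315 0.114 ] bust [ 0.5081 -0.0189] ears [ 0.5041 -0.0182]
peg proj [335.6231 199.1847] [328.5874 201.8986] pegtri (array([0.5351, 0.1152, 0.0833]), np.float64(0.0019493953417442395))
(42, 0, 78) [379.7715 194.6388] [291.4717 378.3745] [338.2292 180.3904] [294.6876 271.1713]
(-4, 27, 84) [369.1177 206.7006] [243.5295 432.6528] [345.1173 185.5571] [315.3519 286.6714]
(-4, -27, 84) [385.8755 210.1597] [318.94   448.2187] [352.2988 179.374 ] [336.8965 268.122 ]
(0, 0, 120) [379.7111 205.8093] [291.2002 428.6419] [348.1733 173.7909] [324.5199 251.3727]
```

Everything agrees: the projected nose lands on the observed nose pixel (291,378), and the small mallet's block is roughly 50 mm. The first leg goes over, clear of the camera.

Call:
{"name": "servo_tool", "arguments": {"deltas": [{"x": 0.0256, "y": -0.0301}, {"x": 0.0256, "y": -0.0301}, {"x": 0.0256, "y": -0.0301}, {"x": 0.0256, "y": -0.0301}, {"x": 0.0256, "y": -0.0301}, {"x": 0.0256, "y": -0.0301}, {"x": 0.0256, "y": -0.0301}, {"x": 0.0256, "y": -0.0301}, {"x": 0.0256, "y": -0.0301}, {"x": 0.0256, "y": -0.0301}, {"x": 0.0256, "y": -0.0301}, {"x": 0.0256, "y": -0.0301}, {"x": 0.0256, "y": -0.0301}, {"x": 0.0256, "y": -0.0301}]}}

```text
invalid input at $.deltas[0]: expected keys x, y, z, wx, wy, wz, jaw
```

```bash
cat >> h.py <<'E'
def plan(xyz,yaw):
    s=status.read_state();p=np.array(s['position']);R=np.array(s['tcp_rot'])
    Rt=np.c_[[np.cos(yaw),np.sin(yaw),0],[np.sin(yaw),-np.cos(yaw),0],[0,0,-1]]
    d=R.T@(np.array(xyz)-p);w=np.degrees(cv2.Rodrigues(R.T@Rt)[0].ravel())
    print('t',round(s['t'],2),'pos',p.round(4),'yaw',np.degrees(np.arctan2(R[1,0],R[0,0])).round(2),'q6',s['joint_positions'][5].round(2),'F',np.round(s['wrist_force'],1),'M',np.round(s['wrist_torque'],2),'gap',round(s['finger_gap'],4))
    print(' d',d.round(4),'w',w.round(2),'rows>=',np.linalg.norm(d)/.04)
E
python3 -c "
from h import *
plan([.516,.382,.15],np.radians(9))"
```

```text
t 0.1 pos [ 0.1683 -0.6014  0.222 ] yaw 15.63 q6 -0.02 F [ 0.1 -0.1 -0.7] M [-0.    0.02 -0.03] gap 0.0878
 d [ 0.5998 -0.8533  0.0732] w [-0.08  0.    6.63] rows>= 26.13838921804272
```

Call:
{"name": "servo_tool", "arguments": {"deltas": [{"x": 0.0256, "y": -0.0301, "z": 0, "wx": 0, "wy": 0, "wz": 0, "jaw": 100}, {"x": 0.0256, "y": -0.0301, "z": 0, "wx": 0, "wy": 0, "wz": 0, "jaw": 100}, {"x": 0.0256, "y": -0.0301, "z": 0, "wx": 0, "wy": 0, "wz": 0, "jaw": 100}, {"x": 0.0256, "y": -0.0301, "z": 0, "wx": 0, "wy": 0, "wz": 0, "jaw": 100}, {"x": 0.0256, "y": -0.0301, "z": 0, "wx": 0, "wy": 0, "wz": 0, "jaw": 100}, {"x": 0.0256, "y": -0.0301, "z": 0, "wx": 0, "wy": 0, "wz": 0, "jaw": 100}, {"x": 0.0256, "y": -0.0301, "z": 0, "wx": 0, "wy": 0, "wz": 0, "jaw": 100}, {"x": 0.0256, "y": -0.0301, "z": 0, "wx": 0, "wy": 0, "wz": 0, "jaw": 100}, {"x": 0.0256, "y": -0.0301, "z": 0, "wx": 0, "wy": 0, "wz": 0, "jaw": 100}, {"x": 0.0256, "y": -0.0301, "z": 0, "wx": 0, "wy": 0, "wz": 0, "jaw": 100}, {"x": 0.0256, "y": -0.0301, "z": 0, "wx": 0, "wy": 0, "wz": 0, "jaw": 100}, {"x": 0.0256, "y": -0.0301, "z": 0, "wx": 0, "wy": 0, "wz": 0, "jaw": 100}, {"x": 0.0256, "y": -0.0301, "z": 0, "wx": 0, "wy": 0, "wz": 0, "jaw": 100}, {"x": 0.0256, "y": -0.0301, "z": 0, "wx": 0, "wy": 0, "wz": 0, "jaw": 100}]}}

```text
t: 1.27
position: [0.4041, -0.0828, 0.2186]
tcp_rot: [[0.967, 0.256, -0.002], [0.256, -0.967, 0.001], [-0.001, -0.002, -1.0]]
wrist_force: [0.8, -0.9, 0.0]
finger_gap: 0.0879
```

```bash
python3 -c "
from h import *
plan([.5165,.382,.15],np.radians(9))"
```

```text
t 1.27 pos [ 0.4041 -0.0828  0.2186] yaw 14.85 q6 1.08 F [ 0.8 -0.9  0. ] M [ 0.02 -0.03  0.03] gap 0.0879
 d [ 0.2279 -0.4203  0.0691] w [-0.1   0.07  5.85] rows>= 12.077411341476227
```

Call:
{"name": "servo_tool", "arguments": {"deltas": [{"x": 0.0175, "y": -0.0324, "z": 0.0053, "wx": 0, "wy": 0, "wz": 0.45, "jaw": 100}, {"x": 0.0175, "y": -0.0324, "z": 0.0053, "wx": 0, "wy": 0, "wz": 0.45, "jaw": 100}, {"x": 0.0175, "y": -0.0324, "z": 0.0053, "wx": 0, "wy": 0, "wz": 0.45, "jaw": 100}, {"x": 0.0175, "y": -0.0324, "z": 0.0053, "wx": 0, "wy": 0, "wz": 0.45, "jaw": 100}, {"x": 0.0175, "y": -0.0324, "z": 0.0053, "wx": 0, "wy": 0, "wz": 0.45, "jaw": 100}, {"x": 0.0175, "y": -0.0324, "z": 0.0053, "wx": 0, "wy": 0, "wz": 0.45, "jaw": 100}, {"x": 0.0175, "y": -0.0324, "z": 0.0053, "wx": 0, "wy": 0, "wz": 0.45, "jaw": 100}, {"x": 0.0175, "y": -0.0324, "z": 0.0053, "wx": 0, "wy": 0, "wz": 0.45, "jaw": 100}, {"x": 0.0175, "y": -0.0324, "z": 0.0053, "wx": 0, "wy": 0, "wz": 0.45, "jaw": 100}, {"x": 0.0175, "y": -0.0324, "z": 0.0053, "wx": 0, "wy": 0, "wz": 0.45, "jaw": 100}, {"x": 0.0175, "y": -0.0324, "z": 0.0053, "wx": 0, "wy": 0, "wz": 0.45, "jaw": 100}, {"x": 0.0175, "y": -0.0324, "z": 0.0053, "wx": 0, "wy": 0, "wz": 0.45, "jaw": 100}, {"x": 0.0175, "y": -0.0324, "z": 0.0053, "wx": 0, "wy": 0, "wz": 0.45, "jaw": 100}]}}

```text
t: 2.35
position: [0.5387, 0.4027, 0.1454]
tcp_rot: [[0.988, 0.156, -0.002], [0.156, -0.988, -0.002], [-0.002, 0.002, -1.0]]
wrist_force: [-0.0, -0.3, -0.4]
finger_gap: 0.088
```

```bash
python3 -c "
from h import *
plan([.5165,.382,.023],np.radians(9))"
```

```text
t 2.35 pos [0.5387 0.4027 0.1454] yaw 9.0 q6 2.04 F [-0.  -0.3 -0.4] M [0.03 0.01 0.01] gap 0.088
 d [-0.0249  0.0168  0.1224] w [0.09 0.11 0.  ] rows>= 3.1517722555483845
```

Call:
{"name": "servo_tool", "arguments": {"deltas": [{"x": -0.012, "y": 0.008, "z": 0.0, "wx": 0, "wy": 0, "wz": 0, "jaw": 100}, {"x": -0.012, "y": 0.008, "z": 0.01, "wx": 0, "wy": 0, "wz": 0, "jaw": 100}, {"x": 0, "y": 0, "z": 0.02, "wx": 0, "wy": 0, "wz": 0, "jaw": 100}, {"x": 0, "y": 0, "z": 0.02, "wx": 0, "wy": 0, "wz": 0, "jaw": 100}]}}

```text
t: 2.68
position: [0.52, 0.3935, 0.093]
tcp_rot: [[0.987, 0.163, 0.003], [0.163, -0.987, 0.003], [0.004, -0.002, -1.0]]
wrist_force: [0.1, -1.3, 0.8]
finger_gap: 0.0874
```

```bash
python3 -c "
from h import *
plan([.5165,.382,.023],np.radians(9))"
```

```text
t 2.68 pos [0.52   0.3935 0.093 ] yaw 9.4 q6 2.04 F [ 0.1 -1.3  0.8] M [0.01 0.03 0.06] gap 0.0874
 d [-0.0056  0.011   0.0699] w [-0.14 -0.21  0.4 ] rows>= 1.7748239275178048
```

Call:
{"name": "servo_tool", "arguments": {"deltas": [{"x": -0.003, "y": 0.006, "z": 0.0, "wx": 0, "wy": 0, "wz": 0.2, "jaw": 100}, {"x": -0.003, "y": 0.005, "z": 0.0, "wx": 0, "wy": 0, "wz": 0, "jaw": 100}, {"x": 0, "y": 0, "z": 0.0, "wx": 0, "wy": 0, "wz": 0, "jaw": 100}]}}

```text
t: 2.93
position: [0.5122, 0.3788, 0.0881]
tcp_rot: [[0.987, 0.16, -0.005], [0.16, -0.987, -0.003], [-0.005, 0.002, -1.0]]
wrist_force: [0.4, -1.3, 0.9]
finger_gap: 0.0877
```

```bash
python3 -c "
from h import *
plan([.5165,.382,.023],np.radians(9))"
```

```text
t 2.93 pos [0.5122 0.3788 0.0881] yaw 9.23 q6 2.03 F [ 0.4 -1.3  0.9] M [-0.   -0.03  0.  ] gap 0.0877
 d [ 0.0051 -0.0026  0.0651] w [0.12 0.29 0.23] rows>= 1.634234308009421
```

Call:
{"name": "servo_tool", "arguments": {"deltas": [{"x": 0.002, "y": -0.0015, "z": 0.015, "wx": 0, "wy": 0, "wz": 0, "jaw": 100}, {"x": 0.001, "y": 0, "z": 0.015, "wx": 0, "wy": 0, "wz": 0, "jaw": 100}, {"x": 0, "y": 0, "z": 0.015, "wx": 0, "wy": 0, "wz": 0, "jaw": 100}, {"x": 0, "y": 0, "z": 0.01, "wx": 0, "wy": 0, "wz": 0, "jaw": 100}, {"x": 0, "y": 0, "z": 0.0, "wx": 0, "wy": 0, "wz": 0, "jaw": 100}]}}

```text
t: 3.35
position: [0.5179, 0.3815, 0.0323]
tcp_rot: [[0.987, 0.159, 0.001], [0.159, -0.987, 0.002], [0.002, -0.001, -1.0]]
wrist_force: [-0.1, -0.4, -0.1]
finger_gap: 0.0877
```

```bash
python3 -c "
from h import *
plan([.5165,.382,.023],np.radians(9))"
```

```text
t 3.35 pos [0.5179 0.3815 0.0323] yaw 9.13 q6 2.03 F [-0.1 -0.4 -0.1] M [-0.02  0.01 -0.01] gap 0.0877
 d [-0.0014 -0.0007  0.0093] w [-0.07 -0.1   0.13] rows>= 0.2366488659943176
```

Call:
{"name": "servo_tool", "arguments": {"deltas": [{"x": 0, "y": 0, "z": 0.008, "wx": 0, "wy": 0, "wz": 0, "jaw": 100}, {"x": 0, "y": 0, "z": 0.0, "wx": 0, "wy": 0, "wz": 0, "jaw": 0}, {"x": 0, "y": 0, "z": 0.0, "wx": 0, "wy": 0, "wz": 0, "jaw": 0}, {"x": 0, "y": 0, "z": 0.0, "wx": 0, "wy": 0, "wz": 0, "jaw": 0}, {"x": 0, "y": 0, "z": 0.0, "wx": 0, "wy": 0, "wz": 0, "jaw": 0}, {"x": 0, "y": 0, "z": 0.0, "wx": 0, "wy": 0, "wz": 0, "jaw": 0}, {"x": 0, "y": 0, "z": 0.0, "wx": 0, "wy": 0, "wz": 0, "jaw": 0}, {"x": 0, "y": 0, "z": 0.0, "wx": 0, "wy": 0, "wz": 0, "jaw": 0}, {"x": 0, "y": 0, "z": 0.0, "wx": 0, "wy": 0, "wz": 0, "jaw": 0}]}}

```text
t: 4.1
position: [0.5194, 0.3826, 0.0251]
tcp_rot: [[0.987, 0.159, 0.004], [0.159, -0.987, 0.003], [0.004, -0.003, -1.0]]
wrist_force: [-0.6, 0.1, 0.1]
finger_gap: 0.0381
```

```bash
python3 -c "
from h import *
plan([.5165,.382,.17],np.radians(9))"
```

```text
t 4.1 pos [0.5194 0.3826 0.0251] yaw 9.13 q6 2.03 F [-0.6  0.1  0.1] M [0.03 0.02 0.02] gap 0.0381
 d [-0.0023 -0.0003 -0.1449] w [-0.15 -0.25  0.13] rows>= 3.6239926626820855
```

Call:
{"name": "servo_tool", "arguments": {"deltas": [{"x": 0, "y": 0, "z": 0.0, "wx": 0, "wy": 0, "wz": 0, "jaw": 0}, {"x": 0, "y": 0, "z": 0.0, "wx": 0, "wy": 0, "wz": 0, "jaw": 0}, {"x": 0, "y": 0, "z": 0.0, "wx": 0, "wy": 0, "wz": 0, "jaw": 0}, {"x": 0, "y": 0, "z": 0.0, "wx": 0, "wy": 0, "wz": 0, "jaw": 0}, {"x": 0, "y": 0, "z": 0.0, "wx": 0, "wy": 0, "wz": 0, "jaw": 0}]}}

```text
t: 4.52
position: [0.5194, 0.3825, 0.0255]
tcp_rot: [[0.987, 0.159, 0.004], [0.159, -0.987, 0.003], [0.005, -0.003, -1.0]]
wrist_force: [-0.3, -0.1, 0.1]
finger_gap: 0.02
```

```bash
python3 -c "
from h import *
plan([.5165,.382,.17],np.radians(9))"
```

```text
t 4.52 pos [0.5194 0.3825 0.0255] yaw 9.13 q6 2.03 F [-0.3 -0.1  0.1] M [-0.03  0.06 -0.01] gap 0.02
 d [-0.0022 -0.0004 -0.1446] w [-0.15 -0.26  0.13] rows>= 3.6143133762416677
```

Call:
{"name": "servo_tool", "arguments": {"deltas": [{"x": 0, "y": 0, "z": 0.0, "wx": 0, "wy": 0, "wz": 0, "jaw": 0}, {"x": 0, "y": 0, "z": -0.008, "wx": 0, "wy": 0, "wz": 0, "jaw": 0}, {"x": 0, "y": 0, "z": -0.02, "wx": 0, "wy": 0, "wz": 0, "jaw": 0}, {"x": 0, "y": 0, "z": -0.025, "wx": 0, "wy": 0, "wz": 0, "jaw": 0}, {"x": 0, "y": 0, "z": -0.025, "wx": 0, "wy": 0, "wz": 0, "jaw": 0}, {"x": 0, "y": 0, "z": -0.025, "wx": 0, "wy": 0, "wz": 0, "jaw": 0}, {"x": 0, "y": 0, "z": -0.015, "wx": 0, "wy": 0, "wz": 0, "jaw": 0}, {"x": 0, "y": 0, "z": 0, "wx": 0, "wy": 0, "wz": 0, "jaw": 0}]}}

```text
t: 5.18
position: [0.516, 0.3802, 0.1468]
tcp_rot: [[0.987, 0.159, -0.004], [0.159, -0.987, -0.002], [-0.004, 0.001, -1.0]]
wrist_force: [0.3, -0.4, -1.7]
finger_gap: 0.0196
```

```bash
python3 -c "
from h import *
plan([.5045,.1115,.16],np.radians(9)); im=save('side','pics/s1.png')
cv2.imwrite('pics/s1c.png',cv2.resize(im[170:290,230:390,::-1],None,fx=3,fy=3,interpolation=2))"
```

```text
t 5.18 pos [0.516  0.3802 0.1468] yaw 9.12 q6 2.03 F [ 0.3 -0.4 -1.7] M [ 0.02  0.02 -0.  ] gap 0.0196
 d [-0.054   0.2635 -0.0127] w [0.07 0.24 0.12] rows>= 6.7321575555487705
```

View pics/s1c.png

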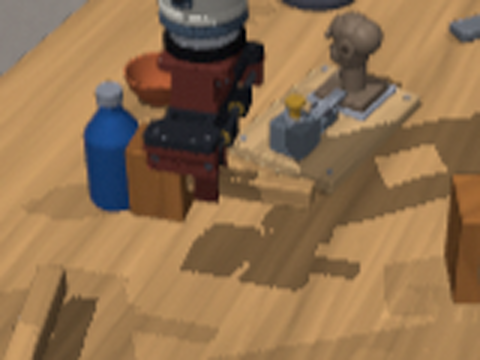

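The mallet is held level, with its block at side-crop (160,175), i.e. side pixel (283,228). Next I carry it over the peg.

Call:
{"name": "servo_tool", "arguments": {"deltas": [{"x": -0.005, "y": 0.02, "z": 0, "wx": 0, "wy": 0, "wz": 0, "jaw": 0}, {"x": -0.006, "y": 0.03, "z": 0, "wx": 0, "wy": 0, "wz": 0, "jaw": 0}, {"x": -0.006, "y": 0.03, "z": 0, "wx": 0, "wy": 0, "wz": 0, "jaw": 0}, {"x": -0.006, "y": 0.03, "z": 0, "wx": 0, "wy": 0, "wz": 0, "jaw": 0}, {"x": -0.006, "y": 0.03, "z": 0, "wx": 0, "wy": 0, "wz": 0, "jaw": 0}, {"x": -0.006, "y": 0.03, "z": 0, "wx": 0, "wy": 0, "wz": 0, "jaw": 0}, {"x": -0.006, "y": 0.03, "z": 0, "wx": 0, "wy": 0, "wz": 0, "jaw": 0}, {"x": -0.006, "y": 0.025, "z": 0, "wx": 0, "wy": 0, "wz": 0, "jaw": 0}, {"x": -0.004, "y": 0.015, "z": 0, "wx": 0, "wy": 0, "wz": 0, "jaw": 0}, {"x": 0, "y": 0, "z": 0, "wx": 0, "wy": 0, "wz": 0, "jaw": 0}]}}

```text
t: 6.07
position: [0.4938, 0.124, 0.1341]
tcp_rot: [[0.986, 0.163, -0.022], [0.163, -0.987, -0.007], [-0.022, 0.003, -1.0]]
wrist_force: [0.2, 0.4, -2.1]
finger_gap: 0.0199
```

```bash
python3 -c "
from h import *
plan([.500,.1095,.100],np.radians(9))"
```

```text
t 6.07 pos [0.4938 0.124  0.1341] yaw 9.4 q6 1.63 F [ 0.2  0.4 -2.1] M [-0.01  0.09  0.06] gap 0.0199
 d [0.0045 0.0152 0.034 ] w [0.2  1.28 0.4 ] rows>= 0.9385558970356361
```

Call:
{"name": "servo_tool", "arguments": {"deltas": [{"x": 0.002, "y": 0.008, "z": 0, "wx": 0, "wy": 0.7, "wz": 0.2, "jaw": 0}, {"x": 0.001, "y": 0.005, "z": 0, "wx": 0, "wy": 0.4, "wz": 0.2, "jaw": 0}, {"x": 0, "y": 0, "z": 0.0, "wx": 0, "wy": 0, "wz": 0, "jaw": 0}]}}

```text
t: 6.32
position: [0.4979, 0.1107, 0.1318]
tcp_rot: [[0.988, 0.155, -0.005], [0.155, -0.988, -0.004], [-0.005, 0.003, -1.0]]
wrist_force: [-0.6, -0.3, -1.8]
finger_gap: 0.0197
```

```bash
python3 -c "
from h import *
plan([.500,.1095,.100],np.radians(9)); im=save('side','pics/s2.png')
cv2.imwrite('pics/s2c.png',cv2.resize(im[150:250,270:390,::-1],None,fx=4,fy=4,interpolation=2))"
```

```text
t 6.32 pos [0.4979 0.1107 0.1318] yaw 8.9 q6 1.62 F [-0.6 -0.3 -1.8] M [-0.02  0.08  0.05] gap 0.0197
 d [0.002  0.0014 0.0317] w [ 0.2  0.3 -0.1] rows>= 0.796100109153516
```

View pics/s2c.png

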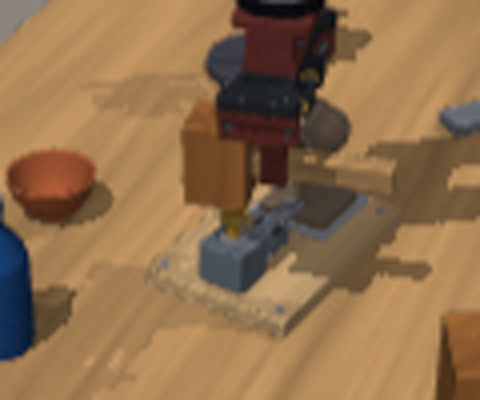

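The mallet block's bottom (crop 185–250, 205) is over the peg at crop (235,220). I press down in steps.

Call:
{"name": "servo_tool", "arguments": {"deltas": [{"x": 0.001, "y": 0.001, "z": 0.008, "wx": 0, "wy": 0, "wz": 0, "jaw": 0}, {"x": 0, "y": 0, "z": 0.008, "wx": 0, "wy": 0, "wz": 0, "jaw": 0}, {"x": 0, "y": 0, "z": 0.008, "wx": 0, "wy": 0, "wz": 0, "jaw": 0}, {"x": 0, "y": 0, "z": 0.006, "wx": 0, "wy": 0, "wz": 0, "jaw": 0}]}}

```text
t: 6.7
position: [0.5006, 0.1119, 0.1007]
tcp_rot: [[0.987, 0.158, -0.001], [0.158, -0.987, -0.004], [-0.002, 0.004, -1.0]]
wrist_force: [-2.1, -4.1, 5.9]
finger_gap: 0.0198
```

```bash
python3 -c "
from h import *
plan([.500,.1095,.098],np.radians(9))"
```

```text
t 6.7 pos [0.5006 0.1119 0.1007] yaw 9.1 q6 1.62 F [-2.1 -4.1  5.9] M [-0.91  0.18 -0.12] gap 0.0198
 d [-0.001   0.0023  0.0028] w [0.22 0.11 0.1 ] rows>= 0.0930872427457876
```

Call:
{"name": "servo_tool", "arguments": {"deltas": [{"x": 0, "y": 0, "z": 0.004, "wx": 0, "wy": 0, "wz": 0, "jaw": 0}, {"x": 0, "y": 0, "z": 0.003, "wx": 0, "wy": 0, "wz": 0, "jaw": 0}]}}

```text
t: 6.87
position: [0.4994, 0.1116, 0.0938]
tcp_rot: [[0.987, 0.159, -0.005], [0.159, -0.987, -0.006], [-0.005, 0.005, -1.0]]
wrist_force: [-9.8, -4.4, 26.9]
finger_gap: 0.0197
```

```bash
python3 -c "
from h import *
plan([.500,.1095,.098],np.radians(9))"
```

```text
t 6.87 pos [0.4994 0.1116 0.0938] yaw 9.16 q6 1.62 F [-9.8 -4.4 26.9] M [-0.81  1.19 -0.12] gap 0.0197
 d [ 0.0003  0.0022 -0.0042] w [0.29 0.31 0.16] rows>= 0.11877563687263008
```

27 N means the stop is reached. I lift and look.

Call:
{"name": "servo_tool", "arguments": {"deltas": [{"x": 0, "y": 0, "z": -0.01, "wx": 0, "wy": 0, "wz": 0, "jaw": 0}, {"x": 0, "y": 0, "z": -0.02, "wx": 0, "wy": 0, "wz": 0, "jaw": 0}, {"x": 0, "y": 0, "z": -0.02, "wx": 0, "wy": 0, "wz": 0, "jaw": 0}, {"x": 0, "y": 0, "z": -0.01, "wx": 0, "wy": 0, "wz": 0, "jaw": 0}, {"x": 0, "y": 0, "z": 0, "wx": 0, "wy": 0, "wz": 0, "jaw": 0}]}}

```text
t: 7.28
position: [0.4979, 0.1132, 0.1524]
tcp_rot: [[0.987, 0.161, -0.011], [0.161, -0.987, -0.006], [-0.011, 0.004, -1.0]]
wrist_force: [0.4, 0.3, -2.5]
finger_gap: 0.0194
```

```bash
python3 -c "
from h import *
plan([.5165,.382,.15],np.radians(9)); im=save('side','pics/s3.png')
cv2.imwrite('pics/s3c.png',cv2.resize(im[140:250,270:390,::-1],None,fx=5,fy=5,interpolation=2))"
```

```text
t 7.28 pos [0.4979 0.1132 0.1524] yaw 9.26 q6 1.62 F [ 0.4  0.3 -2.5] M [ 0.01  0.04 -0.02] gap 0.0194
 d [ 0.0617 -0.2623  0.0005] w [0.26 0.65 0.26] rows>= 6.736587715247189
```

View pics/s3c.png

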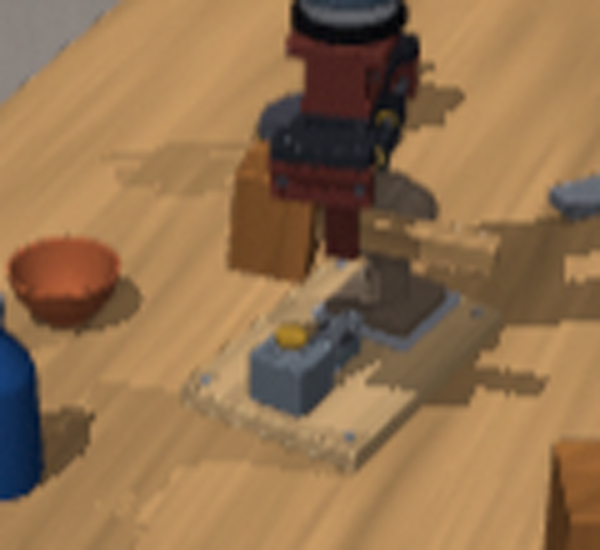

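The peg is down at crop (292,335), flush against the housing compared with before, and the bolt is drawn back. The mallet is pitched slightly head-up in the grip, so I'll carry it back and tilt to level before setting it down.

Call:
{"name": "servo_tool", "arguments": {"deltas": [{"x": 0.004, "y": -0.02, "z": 0, "wx": 0, "wy": 0, "wz": 0, "jaw": 0}, {"x": 0.007, "y": -0.03, "z": 0, "wx": 0, "wy": 0, "wz": 0, "jaw": 0}, {"x": 0.007, "y": -0.03, "z": 0, "wx": 0, "wy": 0, "wz": 0, "jaw": 0}, {"x": 0.007, "y": -0.03, "z": 0, "wx": 0, "wy": 0, "wz": 0, "jaw": 0}, {"x": 0.007, "y": -0.03, "z": 0, "wx": 0, "wy": 0, "wz": 0, "jaw": 0}, {"x": 0.007, "y": -0.03, "z": 0, "wx": 0, "wy": 0, "wz": 0, "jaw": 0}, {"x": 0.007, "y": -0.03, "z": 0, "wx": 0, "wy": 0, "wz": 0, "jaw": 0}, {"x": 0.006, "y": -0.025, "z": 0, "wx": 0, "wy": 0, "wz": 0, "jaw": 0}, {"x": 0.003, "y": -0.015, "z": 0, "wx": 0, "wy": -1.5, "wz": 0, "jaw": 0}, {"x": 0, "y": 0, "z": 0, "wx": 0, "wy": -2, "wz": 0, "jaw": 0}, {"x": 0, "y": 0, "z": 0, "wx": 0, "wy": -2, "wz": 0, "jaw": 0}, {"x": 0, "y": 0, "z": 0, "wx": 0, "wy": 0, "wz": 0, "jaw": 0}]}}

```text
t: 8.33
position: [0.5062, 0.3701, 0.1312]
tcp_rot: [[0.979, 0.161, -0.124], [0.159, -0.987, -0.029], [-0.127, 0.009, -0.992]]
wrist_force: [-0.1, 0.1, -2.4]
finger_gap: 0.0197
```

```bash
python3 -c "
from h import *
plan([.5165,.382,.035],np.radians(9)); im=save('side','pics/s4.png')
cv2.imwrite('pics/s4c.png',cv2.resize(im[180:290,240:360,::-1],None,fx=5,fy=5,interpolation=2))"
```

```text
t 8.33 pos [0.5062 0.3701 0.1312] yaw 9.21 q6 1.97 F [-0.1  0.1 -2.4] M [ 0.01 -0.03 -0.  ] gap 0.0197
 d [ 0.0242 -0.011   0.0938] w [0.52 7.32 0.24] rows>= 2.4367503635641405
```

View pics/s4c.png

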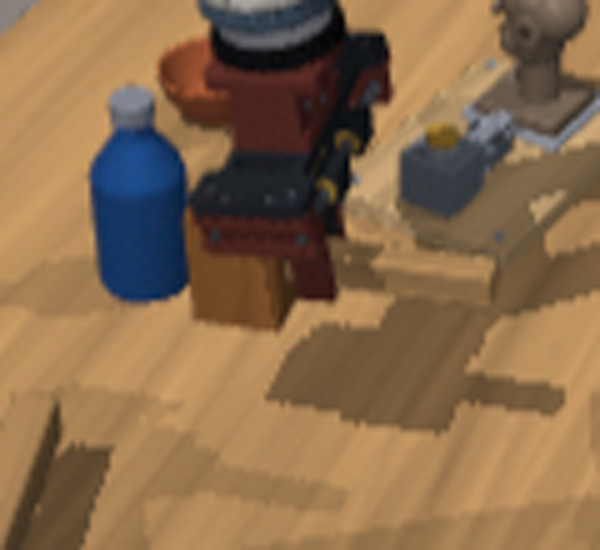

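```bash
python3 -c "
from h import *
s=status.read_state();p=np.array(s['position']);ya=np.radians(9.2)
def slope(p,g,pit):
    ax=np.array([np.cos(ya)*np.cos(pit),np.sin(ya)*np.cos(pit),np.sin(pit)]);ay=np.array([-np.sin(ya),np.cos(ya),0]);az=np.cross(ax,ay)
    o=p+np.array([0,0,g])+ax*.047
    a=[proj('side',o+ax*x+ay*.025-az*.04) for x in(.028,-.028)]+[proj('side',o-ax*.152+ay*.01-az*.012)]
    return np.round(a,1).tolist(),np.degrees(np.arctan2(*(a[1]-a[0])[::-1])).round(1)
for d in(-9,-6,-3,0,3,6,9): print(d,*slope(p,.0145,np.radians(d)))
print('s1',slope(np.array([.516,.3802,.1468]),.0145,0))
print('s3 ',[slope(np.array([.4979,.1132,.1524]),.0145,np.radians(d)) for d in (0,9)])
"
```

```text
-9 [[280.3, 247.0], [297.9, 247.7], [338.4, 238.1]] 2.1
-6 [[279.4, 245.9], [297.1, 247.3], [338.3, 239.7]] 4.5
-3 [[278.6, 244.9], [296.4, 247.0], [338.2, 241.1]] 6.9
0 [[277.8, 243.7], [295.7, 246.7], [338.0, 242.6]] 9.3
3 [[277.1, 242.6], [295.1, 246.3], [337.7, 244.0]] 11.6
6 [[276.4, 241.4], [294.4, 245.9], [337.3, 245.4]] 13.8
9 [[275.8, 240.3], [293.7, 245.4], [336.8, 246.8]] 16.1
s1 ([[272.7, 240.8], [290.8, 243.7], [333.4, 239.6]], np.float64(9.2))
s3  [([[315.0, 195.5], [330.8, 197.6], [368.0, 193.1]], np.float64(7.7)), ([[313.4, 192.3], [329.1, 196.6], [366.8, 197.1]], np.float64(15.2))]
```

The edges put the mallet now about 4° head-down, so I undo 4° while lowering.

Call:
{"name": "servo_tool", "arguments": {"deltas": [{"x": 0, "y": 0, "z": 0.01, "wx": 0, "wy": 1.5, "wz": 0, "jaw": 0}, {"x": 0, "y": 0, "z": 0.02, "wx": 0, "wy": 1.5, "wz": 0, "jaw": 0}, {"x": 0, "y": 0, "z": 0.02, "wx": 0, "wy": 0.5, "wz": 0, "jaw": 0}, {"x": 0, "y": 0, "z": 0.02, "wx": 0, "wy": 0, "wz": 0, "jaw": 0}, {"x": 0, "y": 0, "z": 0.01, "wx": 0, "wy": 0, "wz": 0, "jaw": 0}, {"x": 0, "y": 0, "z": 0.0, "wx": 0, "wy": 0, "wz": 0, "jaw": 0}]}}

```text
t: 8.88
position: [0.4976, 0.3652, 0.0448]
tcp_rot: [[0.986, 0.159, -0.058], [0.158, -0.987, -0.02], [-0.06, 0.011, -0.998]]
wrist_force: [-0.0, -0.8, -2.4]
finger_gap: 0.02
```

```bash
python3 -c "
from h import *
plan([.5165,.382,.026],np.radians(9))"
```

```text
t 8.88 pos [0.4976 0.3652 0.0448] yaw 9.13 q6 2.0 F [-0.  -0.8 -2.4] M [-0.08  0.02 -0.05] gap 0.02
 d [ 0.0224 -0.0138  0.0173] w [0.61 3.45 0.15] rows>= 0.786687351855869
```

Call:
{"name": "servo_tool", "arguments": {"deltas": [{"x": 0, "y": 0, "z": 0.005, "wx": 0.3, "wy": 0, "wz": 0, "jaw": 0}, {"x": 0, "y": 0, "z": 0.005, "wx": 0.3, "wy": 0, "wz": 0, "jaw": 0}, {"x": 0, "y": 0, "z": 0.004, "wx": 0, "wy": 0, "wz": 0, "jaw": 0}, {"x": 0, "y": 0, "z": 0.002, "wx": 0, "wy": 0, "wz": 0, "jaw": 0}]}}

```text
t: 9.22
position: [0.4977, 0.365, 0.029]
tcp_rot: [[0.986, 0.158, -0.057], [0.158, -0.987, -0.007], [-0.058, -0.002, -0.998]]
wrist_force: [0.6, 0.2, -1.7]
finger_gap: 0.0198
```

```bash
python3 -c "
from h import *
plan([.5165,.382,.026],np.radians(9))"
```

```text
t 9.22 pos [0.4977 0.365  0.029 ] yaw 9.09 q6 1.99 F [ 0.6  0.2 -1.7] M [-0.03  0.05 -0.  ] gap 0.0198
 d [ 0.0214 -0.0138  0.0018] w [-0.1   3.31  0.09] rows>= 0.6380241379491413
```

Call:
{"name": "servo_tool", "arguments": {"deltas": [{"x": 0, "y": 0, "z": 0.002, "wx": 0, "wy": 0, "wz": 0, "jaw": 0}, {"x": 0, "y": 0, "z": 0.002, "wx": 0, "wy": 0, "wz": 0, "jaw": 0}, {"x": 0, "y": 0, "z": 0.002, "wx": 0, "wy": 0, "wz": 0, "jaw": 0}]}}

```text
t: 9.47
position: [0.4987, 0.3656, 0.0239]
tcp_rot: [[0.986, 0.157, -0.055], [0.157, -0.988, -0.006], [-0.055, -0.003, -0.998]]
wrist_force: [0.6, 0.0, -1.8]
finger_gap: 0.0198
```

```bash
python3 -c "
from h import *
plan([.5165,.382,.026],np.radians(9))"
```

```text
t 9.47 pos [0.4987 0.3656 0.0239] yaw 9.07 q6 1.99 F [ 0.6  0.  -1.8] M [-0.02  0.04 -0.03] gap 0.0198
 d [ 0.02   -0.0134 -0.0032] w [-0.18  3.15  0.06] rows>= 0.6072871989873523
```

Call:
{"name": "servo_tool", "arguments": {"deltas": [{"x": 0, "y": 0, "z": 0.002, "wx": 0, "wy": 0, "wz": 0, "jaw": 0}, {"x": 0, "y": 0, "z": 0.002, "wx": 0, "wy": 0, "wz": 0, "jaw": 0}]}}

```text
t: 9.63
position: [0.4988, 0.3659, 0.0214]
tcp_rot: [[0.986, 0.158, -0.054], [0.158, -0.988, -0.005], [-0.055, -0.003, -0.998]]
wrist_force: [-7.8, -6.5, 30.7]
finger_gap: 0.0199
```

```bash
python3 -c "
from h import *
plan([.5165,.382,.026],np.radians(9))"
```

```text
t 9.63 pos [0.4988 0.3659 0.0214] yaw 9.08 q6 1.99 F [-7.8 -6.5 30.7] M [-1.22  1.38  0.02] gap 0.0199
 d [ 0.0198 -0.0131 -0.0057] w [-0.19  3.13  0.07] rows>= 0.6100078448901431
```

On the bench. I ease off the push, then open.

Call:
{"name": "servo_tool", "arguments": {"deltas": [{"x": 0, "y": 0, "z": -0.001, "wx": 0, "wy": 0, "wz": 0, "jaw": 0}, {"x": 0, "y": 0, "z": 0, "wx": 0, "wy": 0, "wz": 0, "jaw": 60}, {"x": 0, "y": 0, "z": 0, "wx": 0, "wy": 0, "wz": 0, "jaw": 70}, {"x": 0, "y": 0, "z": 0, "wx": 0, "wy": 0, "wz": 0, "jaw": 80}, {"x": 0, "y": 0, "z": 0, "wx": 0, "wy": 0, "wz": 0, "jaw": 80}, {"x": 0, "y": 0, "z": 0, "wx": 0, "wy": 0, "wz": 0, "jaw": 80}, {"x": 0, "y": 0, "z": 0, "wx": 0, "wy": 0, "wz": 0, "jaw": 80}]}}

```text
t: 10.22
position: [0.5005, 0.3672, 0.0241]
tcp_rot: [[0.986, 0.158, -0.051], [0.158, -0.987, -0.003], [-0.051, -0.005, -0.999]]
wrist_force: [0.9, 0.4, 0.2]
finger_gap: 0.0564
```

```bash
python3 -c "
from h import *
plan([.4988,.366,.2],np.radians(9))"
```

```text
t 10.22 pos [0.5005 0.3672 0.0241] yaw 9.1 q6 1.99 F [0.9 0.4 0.2] M [ 0.09 -0.04  0.02] gap 0.0564
 d [-0.0107  0.     -0.1756] w [-0.29  2.9   0.09] rows>= 4.397303957417082
```

Call:
{"name": "servo_tool", "arguments": {"deltas": [{"x": 0, "y": 0, "z": -0.01, "wx": 0, "wy": 0, "wz": 0, "jaw": 100}, {"x": 0, "y": 0, "z": -0.02, "wx": 0, "wy": 0, "wz": 0, "jaw": 100}, {"x": 0, "y": 0, "z": -0.03, "wx": 0, "wy": 0, "wz": 0, "jaw": 100}, {"x": 0, "y": 0, "z": -0.03, "wx": 0, "wy": 1, "wz": 0, "jaw": 100}, {"x": 0, "y": 0, "z": -0.03, "wx": 0, "wy": 1, "wz": 0, "jaw": 100}, {"x": 0, "y": 0, "z": -0.03, "wx": 0, "wy": 1, "wz": 0, "jaw": 100}, {"x": 0, "y": 0, "z": -0.03, "wx": 0, "wy": 0, "wz": 0, "jaw": 100}, {"x": 0, "y": 0, "z": 0, "wx": 0, "wy": 0, "wz": 0, "jaw": 100}]}}

```text
t: 10.88
position: [0.5058, 0.3662, 0.2133]
tcp_rot: [[0.988, 0.157, -0.001], [0.157, -0.988, 0.003], [-0.0, -0.003, -1.0]]
wrist_force: [0.8, 0.4, 0.1]
finger_gap: 0.0879
```

```bash
python3 -c "
from h import *
plan([.504,-.018,.2],np.radians(-10));im=save('top','pics/t5.png');im2=save('side','pics/s5.png')
o=np.zeros((600,800,3),np.uint8);o[:400,:400]=cv2.resize(im[160:260,230:330],(400,400))[:,:,::-1];o[:400,400:800]=cv2.resize(im2[170:290,240:360],(400,400))[:,:,::-1]
cv2.imwrite('pics/m5.png',o)"
```

```text
t 10.88 pos [0.5058 0.3662 0.2133] yaw 9.05 q6 2.02 F [0.8 0.4 0.1] M [ 0.1  -0.06  0.06] gap 0.0879
 d [-0.0623  0.3792  0.0124] w [-0.14  0.05 19.05] rows>= 9.611557261652855
```

View pics/m5.png

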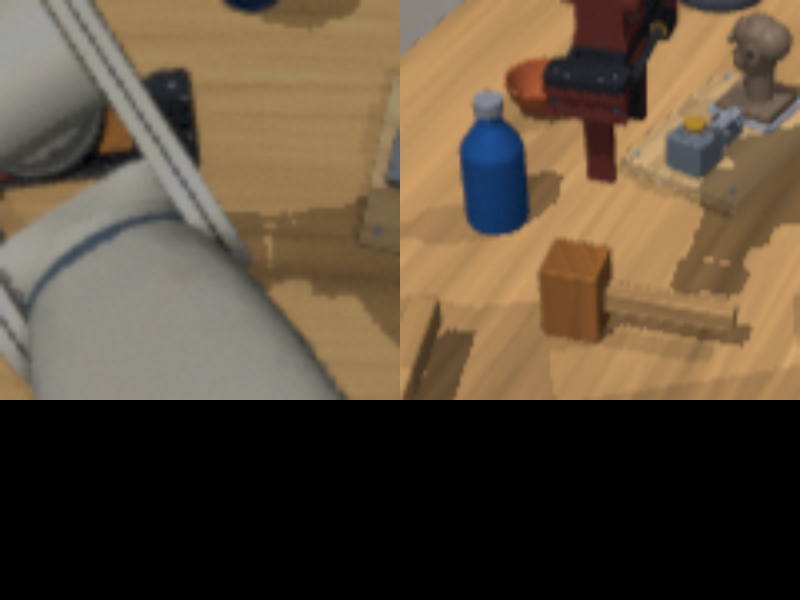

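The mallet stands on its face on the bench at side pixel (293,257). I go to the clay head.

Call:
{"name": "servo_tool", "arguments": {"deltas": [{"x": -0.004, "y": 0.025, "z": 0, "wx": 0, "wy": 0, "wz": 2, "jaw": 100}, {"x": -0.004, "y": 0.035, "z": 0, "wx": 0, "wy": 0, "wz": 2, "jaw": 100}, {"x": -0.003, "y": 0.037, "z": 0, "wx": 0, "wy": 0, "wz": 2, "jaw": 100}, {"x": -0.002, "y": 0.037, "z": 0, "wx": 0, "wy": 0, "wz": 2, "jaw": 100}, {"x": -0.001, "y": 0.037, "z": 0, "wx": 0, "wy": 0, "wz": 2, "jaw": 100}, {"x": 0, "y": 0.037, "z": 0, "wx": 0, "wy": 0, "wz": 2, "jaw": 100}, {"x": 0.001, "y": 0.037, "z": 0, "wx": 0, "wy": 0, "wz": 2, "jaw": 100}, {"x": 0.0025, "y": 0.037, "z": 0, "wx": 0, "wy": 0, "wz": 2, "jaw": 100}, {"x": 0.004, "y": 0.035, "z": 0, "wx": 0, "wy": 0, "wz": 2, "jaw": 100}, {"x": 0.004, "y": 0.03, "z": 0, "wx": 0, "wy": 0, "wz": 1, "jaw": 100}, {"x": 0.002, "y": 0.01, "z": 0, "wx": 0, "wy": 0, "wz": 0, "jaw": 100}, {"x": 0, "y": 0, "z": 0, "wx": 0, "wy": 0, "wz": 0, "jaw": 100}]}}

```text
t: 11.98
position: [0.4862, -0.0092, 0.1926]
tcp_rot: [[0.982, -0.184, -0.036], [-0.185, -0.983, -0.006], [-0.035, 0.012, -0.999]]
wrist_force: [0.0, -0.3, -0.5]
finger_gap: 0.0879
```

```bash
python3 -c "
from h import *
plan([.504,-.018,.2],np.radians(-10))"
```

```text
t 11.98 pos [ 0.4862 -0.0092  0.1926] yaw -10.65 q6 1.72 F [ 0.  -0.3 -0.5] M [0.04 0.   0.01] gap 0.0879
 d [ 0.0189  0.0055 -0.008 ] w [ 0.69  1.99 -0.64] rows>= 0.5297449061309437
```

Call:
{"name": "servo_tool", "arguments": {"deltas": [{"x": 0.009, "y": 0.003, "z": -0.003, "wx": 0.3, "wy": 1.0, "wz": -0.3, "jaw": 100}, {"x": 0.006, "y": 0.002, "z": 0, "wx": 0.2, "wy": 0.7, "wz": -0.2, "jaw": 100}, {"x": 0, "y": 0, "z": 0, "wx": 0, "wy": 0, "wz": 0, "jaw": 100}, {"x": 0, "y": 0, "z": 0, "wx": 0, "wy": 0, "wz": 0, "jaw": 100}]}}

```text
t: 12.32
position: [0.5008, -0.0145, 0.1934]
tcp_rot: [[0.985, -0.173, -0.006], [-0.173, -0.985, -0.001], [-0.006, 0.002, -1.0]]
wrist_force: [0.4, -0.1, 0.7]
finger_gap: 0.0877
```

```bash
python3 -c "
from h import *
plan([.504,-.018,.083],np.radians(-10)); im=save('side','pics/s6.png');im2=save('top','pics/t6.png')
o=np.zeros((400,800,3),np.uint8);o[:,:400]=cv2.resize(im[140:220,310:390],(400,400),interpolation=2)[:,:,::-1];o[:,400:]=cv2.resize(im2[170:250,320:400],(400,400),interpolation=2)[:,:,::-1]
cv2.imwrite('pics/m6.png',o)"
```

```text
t 12.32 pos [ 0.5008 -0.0145  0.1934] yaw -9.95 q6 1.69 F [ 0.4 -0.1  0.7] M [ 0.05 -0.03  0.  ] gap 0.0877
 d [0.0044 0.0027 0.1103] w [0.1  0.35 0.05] rows>= 2.7615617425882752
```

View pics/m6.png

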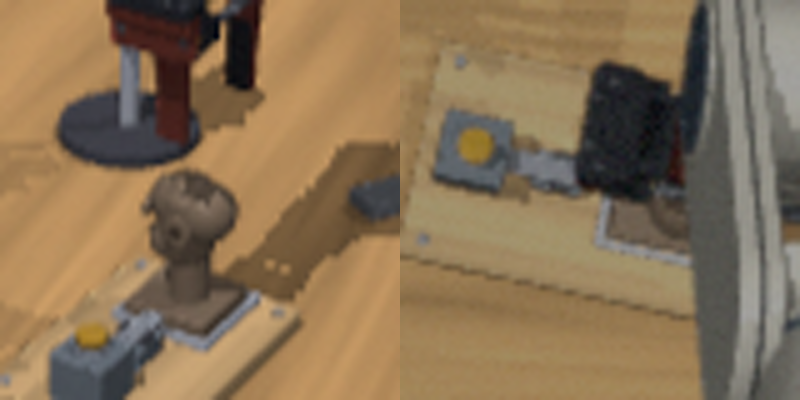

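The side view shows the ear at pixel (345.6,187), against a predicted (345,186). The face is to +x, the bolt is drawn back and the plinth is free. I descend.

Call:
{"name": "servo_tool", "arguments": {"deltas": [{"x": 0.002, "y": 0.0015, "z": 0.012, "wx": 0, "wy": 0.2, "wz": 0, "jaw": 100}, {"x": 0.001, "y": 0.001, "z": 0.02, "wx": 0, "wy": 0.1, "wz": 0, "jaw": 100}, {"x": 0, "y": 0, "z": 0.02, "wx": 0, "wy": 0, "wz": 0, "jaw": 100}, {"x": 0, "y": 0, "z": 0.02, "wx": 0, "wy": 0, "wz": 0, "jaw": 100}, {"x": 0, "y": 0, "z": 0.01, "wx": 0, "wy": 0, "wz": 0, "jaw": 100}, {"x": 0, "y": 0, "z": 0, "wx": 0, "wy": 0, "wz": 0, "jaw": 100}]}}

```text
t: 12.92
position: [0.5056, -0.0134, 0.1106]
tcp_rot: [[0.986, -0.166, 0.005], [-0.166, -0.986, -0.002], [0.005, 0.001, -1.0]]
wrist_force: [-0.9, -0.3, 0.1]
finger_gap: 0.0876
```

```bash
python3 -c "
from h import *
plan([.504,-.018,.083],np.radians(-10))"
```

```text
t 12.92 pos [ 0.5056 -0.0134  0.1106] yaw -9.54 q6 1.69 F [-0.9 -0.3  0.1] M [ 0.1 -0.   0. ] gap 0.0876
 d [-0.001   0.0048  0.0276] w [ 0.05 -0.29  0.46] rows>= 0.7008603083707191
```

Call:
{"name": "servo_tool", "arguments": {"deltas": [{"x": 0, "y": 0.003, "z": 0.01, "wx": 0, "wy": 0, "wz": 0.2, "jaw": 100}, {"x": -0.001, "y": 0.001, "z": 0.01, "wx": 0, "wy": -0.1, "wz": 0.2, "jaw": 100}, {"x": 0, "y": 0, "z": 0.004, "wx": 0, "wy": 0, "wz": 0, "jaw": 100}, {"x": 0, "y": 0, "z": 0.0, "wx": 0, "wy": 0, "wz": 0, "jaw": 100}]}}

```text
t: 13.25
position: [0.5052, -0.0168, 0.0861]
tcp_rot: [[0.985, -0.172, 0.005], [-0.172, -0.985, -0.001], [0.005, 0.0, -1.0]]
wrist_force: [-0.4, -0.4, 0.3]
finger_gap: 0.0879
```

```bash
python3 -c "
from h import *
plan([.504,-.018,.083],np.radians(-10))"
```

```text
t 13.25 pos [ 0.5052 -0.0168  0.0861] yaw -9.9 q6 1.69 F [-0.4 -0.4  0.3] M [ 0.01  0.02 -0.02] gap 0.0879
 d [-0.0009  0.0014  0.0031] w [ 0.03 -0.3   0.1 ] rows>= 0.08752231036224013
```

Close on the ears.

Call:
{"name": "servo_tool", "arguments": {"deltas": [{"x": -0.001, "y": 0.001, "z": 0.002, "wx": 0, "wy": 0, "wz": 0, "jaw": 100}, {"x": 0, "y": 0, "z": 0.001, "wx": 0, "wy": 0, "wz": 0, "jaw": 0}, {"x": 0, "y": 0, "z": 0.0, "wx": 0, "wy": 0, "wz": 0, "jaw": 0}, {"x": 0, "y": 0, "z": 0.0, "wx": 0, "wy": 0, "wz": 0, "jaw": 0}, {"x": 0, "y": 0, "z": 0.0, "wx": 0, "wy": 0, "wz": 0, "jaw": 0}, {"x": 0, "y": 0, "z": 0.0, "wx": 0, "wy": 0, "wz": 0, "jaw": 0}, {"x": 0, "y": 0, "z": 0.0, "wx": 0, "wy": 0, "wz": 0, "jaw": 0}, {"x": 0, "y": 0, "z": 0.0, "wx": 0, "wy": 0, "wz": 0, "jaw": 0}, {"x": 0, "y": 0, "z": 0.0, "wx": 0, "wy": 0, "wz": 0, "jaw": 0}, {"x": 0, "y": 0, "z": 0.0, "wx": 0, "wy": 0, "wz": 0, "jaw": 0}]}}

```text
t: 14.08
position: [0.5054, -0.0177, 0.0846]
tcp_rot: [[0.985, -0.172, 0.009], [-0.172, -0.985, -0.001], [0.009, -0.0, -1.0]]
wrist_force: [-0.5, 0.2, -0.3]
finger_gap: 0.0539
```

```bash
python3 -c "
from h import *
plan([.504,-.018,.17],np.radians(-10))"
```

```text
t 14.08 pos [ 0.5054 -0.0177  0.0846] yaw -9.92 q6 1.69 F [-0.5  0.2 -0.3] M [ 0.05 -0.01 -0.02] gap 0.0539
 d [-0.0006  0.0005 -0.0854] w [-0.01 -0.5   0.08] rows>= 2.1360279108538918
```

The gap is 53.9 mm, so the ears are held. I lift.

Call:
{"name": "servo_tool", "arguments": {"deltas": [{"x": 0, "y": 0, "z": 0, "wx": 0, "wy": 0, "wz": 0, "jaw": 0}, {"x": 0, "y": 0, "z": -0.005, "wx": 0, "wy": 0, "wz": 0, "jaw": 0}, {"x": 0, "y": 0, "z": -0.01, "wx": 0, "wy": 0, "wz": 0, "jaw": 0}, {"x": 0, "y": 0, "z": -0.015, "wx": 0, "wy": 0, "wz": 0, "jaw": 0}, {"x": 0, "y": 0, "z": -0.02, "wx": 0, "wy": 0, "wz": 0, "jaw": 0}, {"x": 0, "y": 0, "z": -0.02, "wx": 0, "wy": 0, "wz": 0, "jaw": 0}, {"x": 0, "y": 0, "z": -0.015, "wx": 0, "wy": 0, "wz": 0, "jaw": 0}, {"x": 0, "y": 0, "z": -0.01, "wx": 0, "wy": 0, "wz": 0, "jaw": 0}, {"x": 0, "y": 0, "z": 0, "wx": 0, "wy": 0, "wz": 0, "jaw": 0}]}}

```text
t: 14.83
position: [0.5004, -0.0178, 0.185]
tcp_rot: [[0.985, -0.172, -0.001], [-0.172, -0.985, -0.001], [-0.0, 0.001, -1.0]]
wrist_force: [1.1, 0.4, -4.2]
finger_gap: 0.0537
```

```bash
python3 -c "
from h import *
plan([.505,-.0776,.199],np.radians(-53))"
```

```text
t 14.83 pos [ 0.5004 -0.0178  0.185 ] yaw -9.93 q6 1.69 F [ 1.1  0.4 -4.2] M [ 0.08 -0.02  0.02] gap 0.0537
 d [ 0.0149  0.0581 -0.014 ] w [ 9.000e-02 -1.000e-02  4.307e+01] rows>= 1.5392107211206665
```

Call:
{"name": "servo_tool", "arguments": {"deltas": [{"x": 0.0014, "y": 0.0053, "z": -0.001, "wx": 0, "wy": 0, "wz": 3, "jaw": 0}, {"x": 0.0018, "y": 0.0053, "z": -0.001, "wx": 0, "wy": 0, "wz": 4, "jaw": 0}, {"x": 0.0022, "y": 0.005, "z": -0.001, "wx": 0, "wy": 0, "wz": 4, "jaw": 0}, {"x": 0.0025, "y": 0.005, "z": -0.001, "wx": 0, "wy": 0, "wz": 4, "jaw": 0}, {"x": 0.003, "y": 0.0048, "z": -0.001, "wx": 0, "wy": 0, "wz": 4, "jaw": 0}, {"x": 0.0032, "y": 0.0045, "z": -0.001, "wx": 0, "wy": 0, "wz": 4, "jaw": 0}, {"x": 0.0035, "y": 0.0043, "z": -0.001, "wx": 0, "wy": 0, "wz": 4, "jaw": 0}, {"x": 0.004, "y": 0.004, "z": -0.001, "wx": 0, "wy": 0, "wz": 4, "jaw": 0}, {"x": 0.0042, "y": 0.0037, "z": -0.001, "wx": 0, "wy": 0, "wz": 4, "jaw": 0}, {"x": 0.0044, "y": 0.0035, "z": -0.001, "wx": 0, "wy": 0, "wz": 3, "jaw": 0}, {"x": 0.003, "y": 0.002, "z": -0.001, "wx": 0, "wy": 0, "wz": 1.5, "jaw": 0}, {"x": 0, "y": 0, "z": 0, "wx": 0, "wy": 0, "wz": 0, "jaw": 0}]}}

```text
t: 15.83
position: [0.4995, -0.0787, 0.1935]
tcp_rot: [[0.625, -0.781, -0.011], [-0.781, -0.625, -0.0], [-0.007, 0.009, -1.0]]
wrist_force: [0.0, -0.3, -4.3]
finger_gap: 0.0538
```

```bash
python3 -c "
from h import *
plan([.505,-.0776,.198],np.radians(-53))"
```

```text
t 15.83 pos [ 0.4995 -0.0787  0.1935] yaw -51.34 q6 2.29 F [ 0.  -0.3 -4.3] M [0.09 0.03 0.01] gap 0.0538
 d [ 0.0025 -0.005  -0.0045] w [0.52 0.38 1.67] rows>= 0.17903599346234644
```

Call:
{"name": "servo_tool", "arguments": {"deltas": [{"x": 0.0015, "y": -0.003, "z": -0.003, "wx": 0.3, "wy": 0.2, "wz": 0.8, "jaw": 0}, {"x": 0.0005, "y": -0.001, "z": -0.001, "wx": 0.1, "wy": 0.1, "wz": 0.5, "jaw": 0}, {"x": 0, "y": 0, "z": 0, "wx": 0, "wy": 0, "wz": 0, "jaw": 0}, {"x": 0, "y": 0, "z": 0, "wx": 0, "wy": 0, "wz": 0, "jaw": 0}, {"x": 0, "y": 0, "z": 0, "wx": 0, "wy": 0, "wz": 0, "jaw": 0}]}}

```text
t: 16.25
position: [0.5035, -0.0769, 0.1972]
tcp_rot: [[0.608, -0.794, -0.003], [-0.794, -0.608, 0.001], [-0.002, 0.002, -1.0]]
wrist_force: [-0.9, -0.4, -4.9]
finger_gap: 0.0536
```

```bash
python3 -c "
from h import *
plan([.505,-.0776,.198],np.radians(-53)); im=save('side','pics/s7.png');im2=save('top','pics/t7.png')
o=np.zeros((480,800,3),np.uint8);o[:,:480]=cv2.resize(im[90:210,280:400],(480,480),interpolation=2)[:,:,::-1];o[:,480:]=cv2.resize(im2[130:250,400:480],(320,480),interpolation=2)[:,:,::-1]
cv2.imwrite('pics/m7.png',o)
f=np.array([np.cos(np.radians(-53)),np.sin(np.radians(-53)),0]);p=np.array(status.read_state()['position']);e=p+[0,0,.0174]
for n,P in dict(nose=e+f*.046-[0,0,.006],base=e+f*.004-[0,0,.084],top=e+[0,0,.036]).items(): print(n,P,(proj('side',P)-[280,90])*4)
"
```

```text
t 16.25 pos [ 0.5035 -0.0769  0.1972] yaw -52.53 q6 2.31 F [-0.9 -0.4 -4.9] M [ 0.09  0.04 -0.01] gap 0.0536
 d [ 0.0015 -0.0007 -0.0008] w [0.12 0.13 0.47] rows>= 0.04495687795610718
nose [ 0.53115758 -0.11365717  0.20863036] [286.49235697 220.80929008]
base [ 0.50588135 -0.08011448  0.13063036] [296.35705699 313.24457712]
top [ 0.50347409 -0.07691993  0.25063036] [303.43815063 200.34262969]
```

View pics/m7.png

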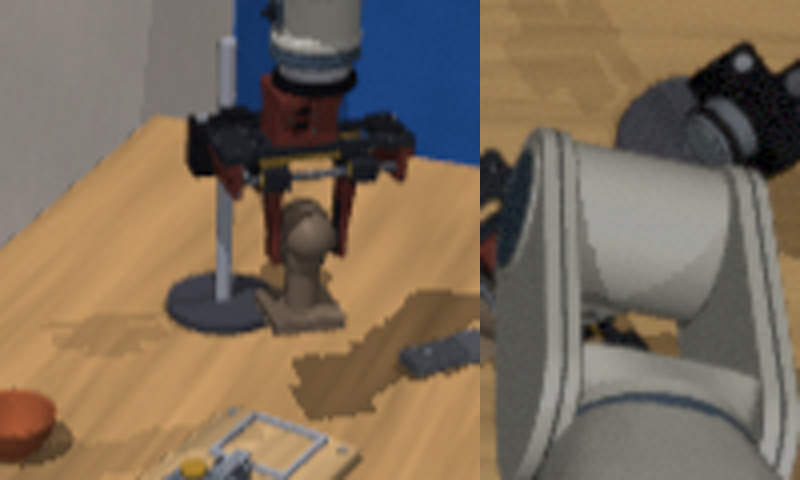

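The head hangs upright between the fingers: its top is at crop (308,200) against a predicted (303,200), about 1 px off. Its back is to the side camera, the nest is empty and the peg is down. I hand in.

```bash
python3 -c "
from h import *
s=status.read_state();print(np.abs(s['dq']).max(),s['finger_gap'],s['position']);print(order.finish_job())"
```

```text
0.0029281370634717634 0.05405116262292645 [ 0.50347409 -0.07691993  0.19723036]
the job is handed in; nothing more can be done
None
```

I drove the peg to its stop with the smallest mallet, stood the mallet back on the bench and lifted the clay head by the ears. It was being held in front of the lens, nose towards it, when I handed the job in at about 16 s. No verdict came back.

**Last checks**
- **Nose:** it is estimated at (0.531, -0.114, 0.209), about 2 mm from the focus point I worked out at (0.533, -0.114, 0.210).
- **Head pose:** the tool is within 0.3° of vertical and 0.5° of the planned yaw. The ears are gripped at a 54 mm gap and the arm is at rest.
- **Peg and bolt:** pictures after the strike show the peg down and the bolt drawn back. The push on the peg ended at 27 N on its stop.
- **Mallet:** it was standing on its striking face on the bench when last pictured.

**What disagreed**
- **Lens direction:** my estimates ran from 124.5° to 129.4° and I used 127°. The measured lens-to-column distance was 73–75 mm instead of 80 mm, so the lens position may be off by a few millimetres, inside the 25 mm tolerance.
- **Mallet set-down:** the mallet pitched a few degrees in the grip during the press. I over-corrected it once and then levelled it before setting it down, with a brief 31 N push on the bench.

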